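# Set out the drop-front spice cabinet as a worktop

### The job

Turn the drop front of the little spice cabinet into a worktop: first pull both slide-out wooden supports all the way out by their knobs while the flap is still shut, then take the flap by its grip rail and bring it down by hand, without letting it fall at any point, until it lies level on both supports, and let go. Leave the other things on and around the cabinet standing or lying where they are.

Things in the scene. Friction and masses are not known exactly. Their poses are not given: they have to be found in the camera images.
- cabinet: drop-front spice cabinet, wood, 400 mm wide, fixed. Origin on the counter below the middle of the flap's hinge line; +z up, +x from the front into the cabinet, +y to the left along the hinge line seen from the robot. Carcass from x = 0 back to 220 mm; top board 236 mm above the counter. Between the supports sits a shallow drawer with a low steel pull: not needed
- flap_hinge (a point): middle of the hinge line, 110 mm above the counter; the axis runs along the cabinet's y. The shut flap's lower edge is on this line. Flap: wooden board of about 0.65 kg, 396 mm wide, 185 mm from hinge line to free edge, 16 mm thick, its inside face in the plane of the hinge line
- flap (a joint): angle of the flap, rad: 0 = shut, leaning 0.26 rad back from upright against the cabinet; grows as it comes forward and down; upright at 0.26, level at 1.833; beyond that it hangs too low (stop at 2.3). The hinge turns freely: below about 0.2 the flap falls shut, above about 0.3 it falls open unless held. With both supports out it rests on them at 1.833
- flap_rail (a point): middle of the grip rail: round wooden bar, 14 mm diameter, 110 mm long along the cabinet's y, the flap's free edge, with a 110 x 36 mm hand slot between it and the board. 178 mm from the hinge along the board, 8 mm out from the inside face. Shut: 284 mm above the counter, 48 mm over the top board; level: 102 mm. It can be pinched from above, a finger each side, and turns in the grasp
- support_left (a joint): how far the left (+y) support is out towards the robot (along the cabinet's -x), m: 0 = in, 0.100 = fully out, at its stop; starts 0 to 30 mm out. About 2 N of friction; stays where it is left. Wooden bar 24 mm wide, 44 mm high, upper face 94 mm above the counter, 165 mm left of the cabinet's middle
- support_right (a joint): the same for the right (-y) support, 165 mm right of the cabinet's middle
- support_left_knob (a point): middle of the grip of the left support's round steel knob: head 24 mm diameter, 20 mm long, axis along the cabinet's x, 28 mm in front of the support's end, 72 mm above the counter. The shut flap's lower edge is 38 mm above the knob's axis and stands 16 mm out from the cabinet front: take it by its two sides, hand leaning back 30 degrees towards the robot, upright as it comes out
- support_right_knob (a point): the same for the right support's knob
- soap_dish: orange plastic soap dish, 80 x 115 x 25 mm, on the counter in front of the cabinet between the supports, lower than supports and flap; origin under its middle. Leave it
- spatula: wooden spatula, 290 mm long, 8 mm thick, lying across the counter in front; origin near its middle. Leave it
- ladle: stainless ladle, 290 mm long, 46 mm high, lying on the counter left of the cabinet; origin on the counter near its middle. Leave it
- pump_bottle: soap dispenser bottle with a pump head, 68 mm in diameter, 188 mm high, beside the cabinet; origin under its middle. Leave it
- jam_jar: glass jam jar with a steel lid, 70 mm in diameter, 106 mm high, beside the cabinet; origin under its middle. Leave it
- mug: white mug, 76 mm in diameter, 85 mm high, beside the cabinet; origin under its middle. Leave it
- spice_tin: plain tin, 60 mm in diameter and high, on the left part of the cabinet's top; origin under its middle. Leave it

How it is judged:
By the outcome, as a careful person would: the job done as asked, in the order asked, and still so for the second after the job is handed in, with the robot touching nothing.
It also fails if it takes over 69 s, if anything falls off the work surface, if the arm or the gripper's body presses on something with over 40 N, if the wrist force passes 120 N, or if a joint passes its speed limit or range.

### The arm

A 7-joint arm with a two-finger parallel gripper is mounted at the origin on the work surface. World frame = base frame: x ahead of the robot, y to its left, z up, the work surface at z = 0. Lengths are in m, angles in rad, forces in N, time in s.
With the tool pointing down it reaches from about 0.4 to 0.85 m from the base axis. Payload 4.5 kg.
Tool frame: the origin (TCP) lies at the very end of the fingers, on their centre line; the grasp point (between the pads) lies 19 mm behind it; y points along the fingers, x is the direction in which the jaws open and shut, and the axes are right-handed (so a half turn about y gives the same grasp; the last joint's range is limited). The gripper opens to 88 mm and grips with 3 to 60 N. Pads are 18 mm wide; open, the fingers measure 123 mm over their backs; the gripper's body (75 mm by 187 mm) begins 45 mm behind the grasp point.
Start: joints at [-1.272, 0.689, -0.195, 1.565, 0.157, 0.902, -0.215], TCP at [0.164, 0.603, 0.239] pointing down, gripper open.
Joint ranges: [-3.01, 3.01], [-0.46, 2.08], [-1.47, 1.51], [0.13, 2.56], [-1, 4.14], [0.04, 2.09], [-2.66, 2.66]. Speed limits (rad/s): [2.57, 2.57, 3.14, 3.14, 3.14, 3.14, 3.14].

### API

Orientations are given as a unit quaternion [x, y, z, w].
In Python, from plant import r gives the robot as it stands.
- The arm moves only by the shell command python3 -m inch 'ROWS' [OPENING] [FORCE]. ROWS is JSON, a list of rows, each a list of 6 numbers: the shift along the tool's x, y, z in mm, then the turn, a rotation vector about the tool's x, y, z in rad. In form: [[x, y, z, ax, ay, az], ...]. A call has 1 to 12 rows; each row shifts and turns the commanded pose from where the row before left it, along the tool's axes as they then stand; what a row does not reach is not made up. A row lasts 1/12 s, in which the tool goes at most 41.7 mm and 7.16 degrees, less where a joint would pass 70% of its speed; a pose out of reach is approached as far as the arm can. A call is refused whole if a number of a shift passes 41.7 or a number of a turn 0.125, either way. A call with a gripper value outside its range is refused whole. OPENING is the finger opening in mm, from 0 to 88.1, set as the call begins (- or left out, the last holds). The fingers move at their own pace and stop on an object; FORCE is the grip in N (left out, the last holds). Time passes only in rows, so rows that do not move let the fingers close. It gives the time, the measured TCP pose, the force and the opening at its end, in the units of the state.
- r.get_state(): the state, without advancing time (a new reading comes with each control period).
- r.snapshot(name): name is "side" or "top" or "wrist"; returns a dict with "img" (480x640x3 uint8, red, green, blue), "range_z" (480x640 float32, m along the optical axis (not along the pixel's ray), 0 where there is no reading), "mtx" (3x3 intrinsics, pixels), "camera_from_world" (4x4, takes a point from world to camera coordinates); the wrist camera has in their place "tool_from_camera" (4x4, takes a point from camera to tool coordinates, whose origin is the TCP and whose axes are the tool frame's). Camera axes: x right, y down, z forward; pixel columns grow to the right and rows downward; lengths in m; the calibration is good to about 2 mm. A picture is of the moment at which its call begins: read the wrist's pose just before it.
- r.finish_job(): hands the job in, once; it reports no verdict.
The state is a dict: "clock": time; "q": joint angles; "qd": joint speeds; "joint_torque": joint torques, N m; "tool_pos": TCP position; "eef_rot": TCP orientation; "contact_force": force on the tool from outside, world axes, zero at the start; "moment": the same for the moment, N m; "opening": opening from 0.0 (shut) to 1.0 (fully open).
Only numpy, scipy, OpenCV 4.12 (cv2) and the standard library are available. Lean on these libraries where they do the work, as an engineer would, in place of code of your own. Each camera call takes 0.05 s, during which the arm holds its last target.

## Working session

There is one attempt and no reset: what is moved stays moved. The work goes in short steps, Python scripts to look and compute and a shell command to move; the robot and the scene stay as the last step left them, time stands still between calls to the robot, and variables do not carry over. Pictures are saved under pics/ and viewed, and the job is handed in when it is done.

```bash
ls; mkdir -p pics
python3 - <<'E'
from plant import r
import cv2,numpy as np
s=r.get_state(); print({k:np.round(v,3).tolist() for k,v in s.items()})
for n in ("side","top","wrist"):
    d=r.snapshot(n); cv2.imwrite(f"pics/{n}0.png",d["img"][:,:,::-1])
    np.savez(f"{n}0.npz",**d)
    print(n,np.round(d["mtx"],1).tolist(),np.round(d.get("camera_from_world",d.get("tool_from_camera")),3).tolist())
E
```

```text
pics
{'clock': 0.0, 'q': [-1.272, 0.69, -0.195, 1.566, 0.157, 0.902, -0.215], 'qd': [0.001, -0.0, 0.001, -0.001, 0.001, 0.001, -0.0], 'joint_torque': [-0.0, -52.758, -1.267, -15.343, -0.053, 0.007, 0.0], 'tool_pos': [0.163, 0.603, 0.238], 'eef_rot': [0.562, 0.429, -0.43, -0.561], 'contact_force': [-0.139, -0.078, 0.412], 'moment': [0.0, -0.011, 0.02], 'opening': 1.0}
side [[460.6, 0.0, 321.8], [0.0, 460.6, 239.4], [0.0, 0.0, 1.0]] [[0.837, -0.547, -0.019, -0.457], [-0.426, -0.629, -0.65, 0.368], [0.344, 0.552, -0.76, 1.228], [0.0, 0.0, 0.0, 1.0]]
top [[546.7, 0.0, 304.6], [0.0, 546.7, 235.9], [0.0, 0.0, 1.0]] [[-0.028, -1.0, -0.004, 0.033], [-0.987, 0.028, -0.155, 0.568], [0.156, -0.001, -0.988, 1.274], [0.0, 0.0, 0.0, 1.0]]
wrist [[349.9, 0.0, 325.0], [0.0, 349.9, 240.8], [0.0, 0.0, 1.0]] [[1.0, -0.001, 0.0, 0.001], [-0.0, -0.284, 0.959, -0.146], [-0.001, -0.959, -0.284, 0.073], [0.0, 0.0, 0.0, 1.0]]
```

View pics/side0.png

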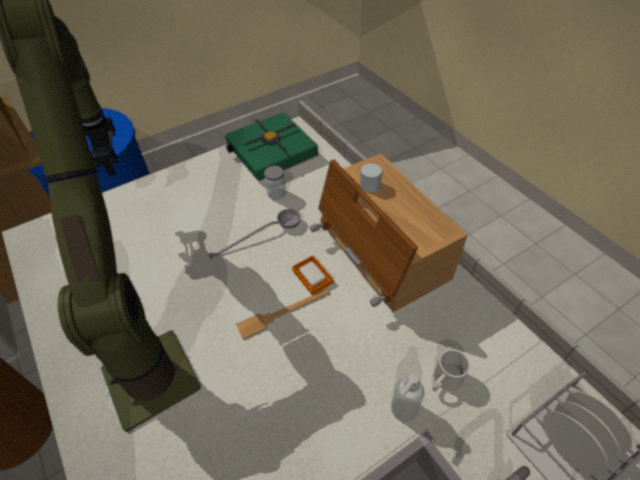

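View pics/top0.png

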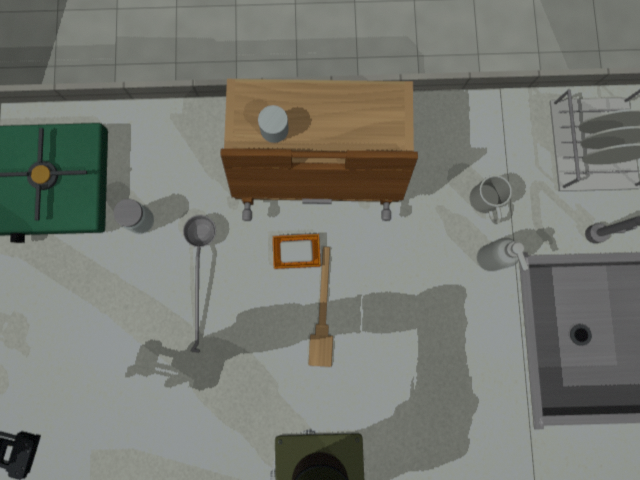

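The top view shows the cabinet at about (320,140) px, with its knobs near (247,212) and (386,212). The dish, spatula and ladle lie in front. I'll enlarge the front and measure it.

```bash
cat > h.py <<'E'
import numpy as np
def P(d,u,v,z=None):
    """pixel->world; with z given: ray meets height z; else depth"""
    K=d["mtx"];T=np.linalg.inv(d["camera_from_world"])
    ray=np.linalg.inv(K)@[u,v,1.]
    if z is None: return (T@np.r_[ray*d["range_z"][int(round(v)),int(round(u))],1])[:3]
    a=T[:3,:3]@ray;o=T[:3,3]; return o+a*(z-o[2])/a[2]
E
python3 - <<'E'
import numpy as np,cv2
for n,(x,y,w,h) in {"top":(215,130,210,110),"side":(290,150,190,170)}.items():
    d=dict(np.load(n+"0.npz")); c=d["img"][y:y+h,x:x+w,::-1]
    f=min(800//w,600//h); cv2.imwrite(f"pics/{n}0c.png",cv2.resize(c,None,fx=f,fy=f,interpolation=cv2.INTER_CUBIC)); print(n,f)
E
```

```text
top 3
side 3
```

View pics/top0c.png

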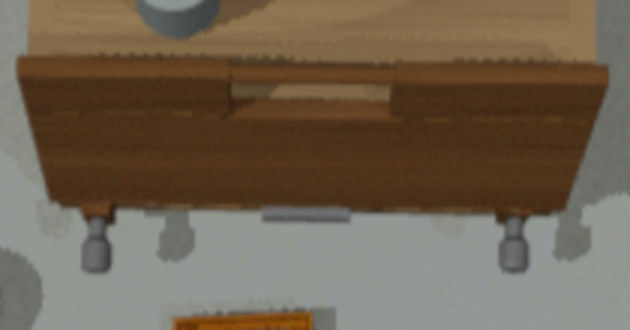

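View pics/side0c.png

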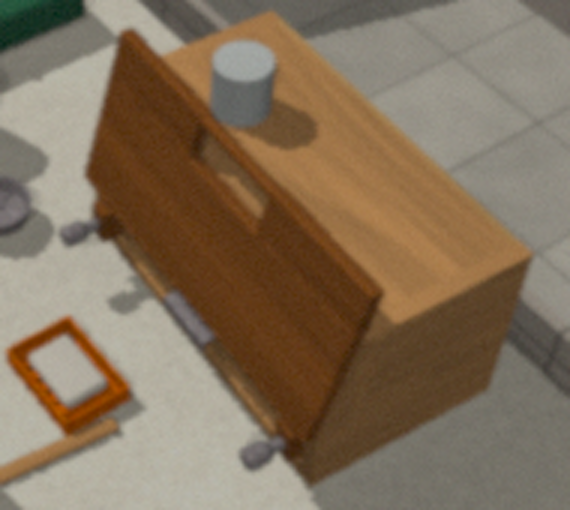

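Run:
```python
import numpy as np
from h import P
d=dict(np.load("top0.npz")); f=lambda *a:np.round(P(d,*a),4)
kL=f(215+97/3,130+256/3,.074);kR=f(215+514/3,130+255/3,.074)
print("knobs",kL,kR)
print("knob depth",f(247.3,214.7),f(386.3,214.7))
print("top back corners",f(227,80,.236),f(413,82,.236))
print("flap upper corners",f(215+19/3,130+58/3,.285),f(215+607/3,130+67/3,.285), "z depth", f(225,153),f(412,155))
print("slot/rail ends",f(215+231/3,130+74/3,.290),f(215+394/3,130+74/3,.290), "rail mid", f(318,154))
print("flap low edge",f(215+52/3,130+204/3,.106),f(215+566/3,130+212/3,.106))
print("ladle",f(199,230,.04),f(196,348,.01),"dish",f(297,251,.02),"spat",f(326,250,.008),f(320,365,.008))
print("tin",f(272,117),"jar",f(128,212),"mug",f(495,190),"bottle",f(515,250))
for n in("top","side"):
  D=dict(np.load(n+"0.npz"))
  # flap-plane fit
  K=D["mtx"];T=np.linalg.inv(D["camera_from_world"]);v,u=np.mgrid[0:480,0:640]
  Z=D["range_z"];X=np.stack([(u-K[0,2])/K[0,0]*Z,(v-K[1,2])/K[1,1]*Z,Z],-1)@T[:3,:3].T+T[:3,3]
  m=(Z>0)&(X[...,2]>.15)&(X[...,2]<.22)&(abs(X[...,1]-0.03)<.16)&(X[...,0]>.5)&(X[...,0]<.8)
  p=X[m];A=np.c_[p[:,1:],np.ones(len(p))];c,*_=np.linalg.lstsq(A,p[:,0],rcond=None);
  for _ in range(3):
    e=p[:,0]-A@c;k=abs(e)<.008;c,*_=np.linalg.lstsq(A[k],p[k,0],rcond=None)
  print(n,len(p),k.sum(),"x=a*y+b*z+c",c,"yaw",-np.arctan(c[0]),"lean",np.arctan(c[1]))
```

```text
knobs [0.6176 0.1519 0.074 ] [ 0.609  -0.1776  0.074 ]
knob depth [0.6172 0.1509 0.0838] [ 0.6081 -0.1763  0.0823]
top back corners [0.8836 0.1752 0.236 ] [ 0.8672 -0.2249  0.236 ]
flap upper corners [0.7127 0.1806 0.285 ] [ 0.695  -0.2141  0.285 ] z depth [0.7021 0.172  0.2933] [ 0.6872 -0.2013  0.2933]
slot/rail ends [0.6958 0.0382 0.29  ] [ 0.6927 -0.0706  0.29  ] rail mid [ 0.6957 -0.0139  0.2901]
flap low edge [0.6532 0.1829 0.106 ] [ 0.6355 -0.2146  0.106 ]
ladle [0.5915 0.2731 0.04  ] [0.3095 0.2855 0.01  ] dish [0.536 0.037 0.02 ] spat [ 0.538  -0.0345  0.008 ] [ 0.2614 -0.0107  0.008 ]
tin [0.7731 0.0764 0.2978] jar [0.627  0.4249 0.106 ] mug [ 0.6773 -0.4629  0.0097] bottle [ 0.5034 -0.4312  0.1865]
top 2346 2346 x=a*y+b*z+c [0.04631176 0.26640412 0.61380528] yaw -0.046278692435600365 lean 0.2603572626908889
side 1535 1535 x=a*y+b*z+c [0.04632225 0.26944297 0.61169858] yaw -0.04628916009831913 lean 0.2631925780362071
```

```bash
cat >> h.py <<'E'
from scipy.spatial.transform import Rotation as Ro
from scipy.linalg import logm
t=-0.0463
O=np.array([.658,-.0147,0]); C=np.array([[np.cos(t),-np.sin(t),0],[np.sin(t),np.cos(t),0],[0,0,1]])
def cab(x,y,z): return O+C@np.array([x,y,z])
def uncab(p): return C.T@(np.asarray(p)-O)
def Rt(lean,flip,yaw=0):
    """tool rot: y=approach (cab), lean>0 = hand back towards robot; x=jaw along cab y (flip sign)"""
    a=np.array([np.sin(lean),0,-np.cos(lean)]);x=np.array([0,flip,0.]);z=np.cross(x,a)
    return C@Ro.from_euler('z',yaw).as_matrix()@np.c_[x,a,z]
def pose(s): return np.array(s["tool_pos"]),Ro.from_quat(s["eef_rot"]).as_matrix()
def show(s):
    p,R=pose(s); gp=p-.019*R[:,1]
    print("t %.2f tcp cab"%s["clock"],np.round(uncab(p)*1e3,1),"grasp cab",np.round(uncab(gp)*1e3,1),"approach",np.round(C.T@R[:,1],3),"jaw",np.round(C.T@R[:,0],3),"F",np.round(s["contact_force"],1),"open mm %.1f"%(88.1*s["opening"]))
    print("q",np.round(s["q"],2))
def go(s,pt,R,N=None):
    """constant row (mm,rad) to repeat N times; also pure local shift and turn"""
    p,R0=pose(s);A=np.eye(4);A[:3,:3]=R0;A[:3,3]=p;B=np.eye(4);B[:3,:3]=R;B[:3,3]=pt
    D=np.linalg.inv(A)@B; L=np.real(logm(D)); v=L[:3,3]*1e3; w=np.array([L[2,1],L[0,2],L[1,0]])
    n=max(np.linalg.norm(v)/40,np.linalg.norm(w)/.12)
    N=N or int(np.ceil(n)); print("shift local",np.round(D[:3,3]*1e3,1),"turn",np.round(Ro.from_matrix(D[:3,:3]).as_rotvec(),3))
    print("N",N,"row",np.round(v/N,2),np.round(w/N,4))
E
python3 - <<'E'
from h import *; from plant import r
s=r.get_state();show(s)
kL=cab(-.048,.165,.072)
for fl in(1,-1):
    R=Rt(np.radians(30),fl); tgt=kL+R[:,1]*(.019-.12)
    print(fl,tgt); go(s,tgt,R); go(s,cab(-.20,.165,.2),Rt(0,fl))
E
```

```text
t 0.15 tcp cab [-522.6  593.9  238.1] grasp cab [-522.5  594.   257.1] approach [-0.    -0.001 -1.   ] jaw [ 0.217  0.976 -0.001] F [ 0.8 -0.1 -0.1] open mm 88.3
q [-1.27  0.69 -0.19  1.57  0.16  0.9  -0.22]
1 [0.56724233 0.1546821  0.15946857]
shift local [-326.8   79.1 -506.9] turn [-0.522 -0.213 -0.058]
N 16 row [-23.89  12.27 -27.42] [-0.0326 -0.0133 -0.0037]
shift local [-348.8   38.6 -407.8] turn [-0.    -0.218 -0.001]
N 14 row [-28.     2.74 -26.29] [-0.     -0.0156 -0.0001]
-1 [0.56724233 0.1546821  0.15946857]
shift local [-326.8   79.1 -506.9] turn [ 0.085  2.83  -0.758]
N 25 row [ 25.66   1.14 -23.5 ] [ 0.0034  0.1132 -0.0303]
shift local [-348.8   38.6 -407.8] turn [ 2.000e-03  2.923e+00 -0.000e+00]
N 25 row [ 21.61   1.52 -23.01] [ 1.000e-04  1.169e-01 -0.000e+00]
```

```bash
python3 -m inch '[[-24,12,-27,-0.033,-0.013,-0.004],[-24,12,-27,-0.033,-0.013,-0.004],[-24,12,-27,-0.033,-0.013,-0.004],[-24,12,-27,-0.033,-0.013,-0.004],[-24,12,-27,-0.033,-0.013,-0.004],[-24,12,-27,-0.033,-0.013,-0.004],[-24,12,-27,-0.033,-0.013,-0.004],[-24,12,-27,-0.033,-0.013,-0.004],[-24,12,-27,-0.033,-0.013,-0.004],[-24,12,-27,-0.033,-0.013,-0.004],[-24,12,-27,-0.033,-0.013,-0.004],[-24,12,-27,-0.033,-0.013,-0.004]]' 50 20
python3 - <<'E'
from h import *; from plant import r
s=r.get_state();show(s)
kL=cab(-.048,.165,.072);R=Rt(np.radians(30),1)
go(s,kL+R[:,1]*(.019-.12),R)
E
```

```text
clock: 1.15
tool_pos: [0.4058, 0.293, 0.1563]
eef_rot: [0.615, 0.54, -0.378, -0.432]
contact_force: [-0.4, 0.1, -0.3]
opening: 0.564
t 1.15 tcp cab [-266.1  295.7  156.3] grasp cab [-272.6  296.2  174.2] approach [ 0.339 -0.028 -0.94 ] jaw [0.085 0.996 0.001] F [-0.4  0.1 -0.3] open mm 49.7
q [-1.12  0.68  0.33  2.26  1.12  0.09 -0.54]
shift local [-116.1   57.5 -168.6] turn [-0.176 -0.077 -0.035]
N 6 row [-20.59  11.67 -26.43] [-0.0294 -0.0129 -0.0058]
```

```bash
python3 -m inch '[[-20.5,11.5,-26.5,-0.029,-0.013,-0.006],[-20.5,11.5,-26.5,-0.029,-0.013,-0.006],[-20.5,11.5,-26.5,-0.029,-0.013,-0.006],[-20.5,11.5,-26.5,-0.029,-0.013,-0.006],[-20.5,11.5,-26.5,-0.029,-0.013,-0.006],[-20.5,11.5,-26.5,-0.029,-0.013,-0.006],[0,0,0,0,0,0]]' 50 20
python3 - <<'E'
from h import *; from plant import r
import cv2
s=r.get_state();show(s)
kL=cab(-.048,.165,.072);R=Rt(np.radians(30),1)
go(s,kL+R[:,1]*(.019-.12),R)
d=r.snapshot("wrist");np.savez("w1.npz",**d,p=s["tool_pos"],q=s["eef_rot"]);cv2.imwrite("pics/w1.png",d["img"][:,:,::-1])
E
```

```text
clock: 1.73
tool_pos: [0.5196, 0.1801, 0.1535]
eef_rot: [0.631, 0.571, -0.361, -0.382]
contact_force: [-0.5, 0.1, -0.3]
opening: 0.564
t 1.73 tcp cab [-147.2  188.2  153.5] grasp cab [-155.7  188.9  170.5] approach [ 0.447 -0.036 -0.894] jaw [ 0.041  0.999 -0.02 ] F [-0.5  0.1 -0.3] open mm 49.7
q [-0.6   0.68  0.01  2.27  2.08  0.34 -1.16]
shift local [-21.3  17.3 -46.9] turn [-0.059 -0.027 -0.037]
N 2 row [-11.12   9.14 -23.03] [-0.0297 -0.0133 -0.0186]
```

View pics/w1.png

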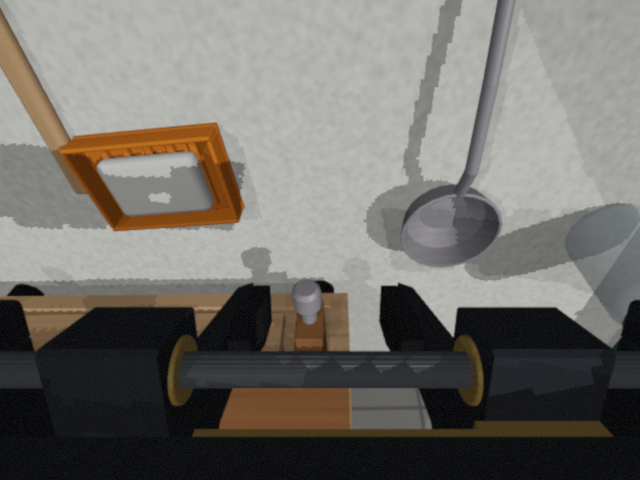

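The wrist view shows the left knob at (307,295), left of the finger centre at about 325. That matches the 23 mm still to go sideways.

```bash
python3 -m inch '[[-7.5,6,-15.5,-0.02,-0.009,-0.012],[-7.5,6,-15.5,-0.02,-0.009,-0.012],[-7,6,-15,-0.02,-0.009,-0.012],[0,0,0,0,0,0],[0,0,0,0,0,0]]' 50 20
python3 - <<'E'
from h import *; from plant import r
import cv2
s=r.get_state();show(s)
kL=cab(-.048,.165,.072);R=Rt(np.radians(30),1)
go(s,kL+R[:,1]*(.019-.12),R); go(s,kL+R[:,1]*.019,R)
d=r.snapshot("wrist");np.savez("w2.npz",**d,p=s["tool_pos"],q=s["eef_rot"]);cv2.imwrite("pics/w2.png",d["img"][:,:,::-1])
c=uncab(kL)
# where should kL appear
A=np.eye(4);A[:3,:3]=pose(s)[1];A[:3,3]=s["tool_pos"]
X=np.linalg.inv(A@d["tool_from_camera"])@np.r_[kL,1];u=d["mtx"]@X[:3];print("predicted px",u[:2]/u[2])
E
```

```text
clock: 2.2
tool_pos: [0.5617, 0.1644, 0.1579]
eef_rot: [0.621, 0.601, -0.349, -0.362]
contact_force: [-0.4, -0.1, 0.9]
opening: 0.566
t 2.20 tcp cab [-104.5  174.4  157.9] grasp cab [-113.9  174.3  174.5] approach [ 0.494  0.009 -0.869] jaw [-0.013  1.     0.003] F [-0.4 -0.1  0.9] open mm 49.8
q [-0.46  0.7  -0.07  2.24  2.24  0.39 -1.17]
shift local [-9.5  1.6 -5.9] turn [-0.007  0.01   0.009]
N 1 row [-9.47  1.62 -5.94] [-0.007   0.0098  0.009 ]
shift local [-10.6 121.5  -6.7] turn [-0.007  0.01   0.009]
N 4 row [-2.5  30.4  -1.59] [-0.0017  0.0024  0.0023]
predicted px [309.70500388 248.43847854]
```

View pics/w2.png

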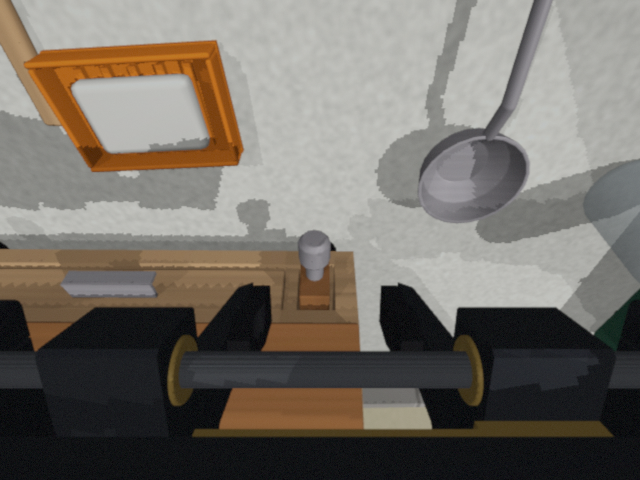

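The knob head is at (314,249) and the prediction was (310,248), so it sits about 2 mm further to +y. I'm advancing now.

```bash
python3 -m inch '[[-4,20,-3,-0.002,0.003,0.003],[-4,25,-3,-0.002,0.003,0.003],[0,28,-0.5,-0.002,0.003,0.003],[0,28,0,0,0,0],[0,20.5,0,0,0,0],[0,0,0,0,0,0],[0,0,0,0,0,0]]' 50 20
python3 - <<'E'
from h import *; from plant import r
import cv2
s=r.get_state();show(s)
d=r.snapshot("wrist");cv2.imwrite("pics/w3.png",d["img"][:,:,::-1])
kL=cab(-.048,.167,.072);R=Rt(np.radians(30),1);go(s,kL+R[:,1]*.019,R)
E
```

```text
clock: 2.83
tool_pos: [0.6267, 0.1546, 0.0552]
eef_rot: [0.625, 0.598, -0.347, -0.362]
contact_force: [-0.1, -0.4, -0.2]
opening: 0.572
t 2.83 tcp cab [-39.1 167.6  55.2] grasp cab [-48.6 167.6  71.7] approach [ 0.498  0.    -0.867] jaw [-0.003  1.    -0.001] F [-0.1 -0.4 -0.2] open mm 50.4
q [-0.34  0.94 -0.15  2.1   2.38  0.5  -1.23]
shift local [-0.6  0.  -0.7] turn [-0.002  0.003  0.   ]
N 1 row [-0.64  0.04 -0.71] [-0.0022  0.0029  0.0003]
```

View pics/w3.png

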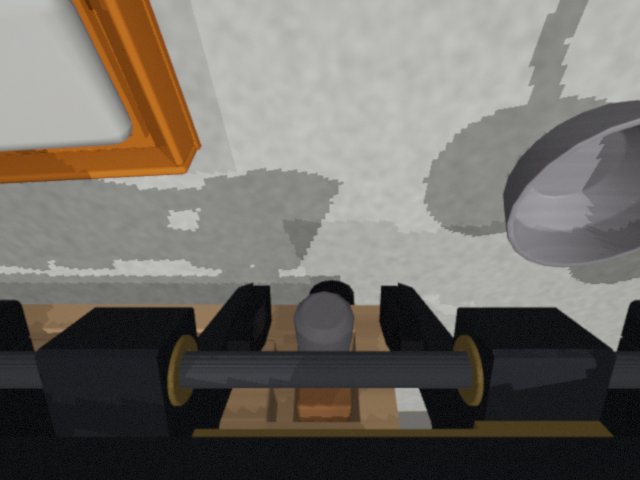

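The knob, at (324,320), is centred between the fingers, so I'll close on it.

```bash
python3 -m inch '[[0,0,0,0,0,0],[0,0,0,0,0,0],[0,0,0,0,0,0],[0,0,0,0,0,0],[0,0,0,0,0,0],[0,0,0,0,0,0]]' 10 30
python3 - <<'E'
from h import *; from plant import r
s=r.get_state();show(s)
p,R=pose(s); gp=p-.019*R[:,1]
for dx,ln in((-.030,20),(-.06,10),(-.082,4)):
  R2=Rt(np.radians(ln),1); g2=gp+C@[dx,0,0]; print(dx,ln); go(s,g2+.019*R2[:,1],R2)
E
```

```text
clock: 3.38
tool_pos: [0.6283, 0.154, 0.057]
eef_rot: [0.626, 0.599, -0.345, -0.361]
contact_force: [-2.2, 1.0, 5.8]
opening: 0.257
t 3.38 tcp cab [-37.5 167.1  57. ] grasp cab [-47.  167.1  73.4] approach [ 0.501  0.001 -0.865] jaw [-0.002  1.     0.   ] F [-2.2  1.   5.8] open mm 22.6
q [-0.33  0.93 -0.15  2.1   2.38  0.5  -1.23]
-0.03 20
shift local [  0.  -15.3  29.3] turn [0.176 0.002 0.001]
N 2 row [ 1.000e-02 -6.360e+00  1.528e+01] [0.0881 0.0008 0.0004]
-0.06 10
shift local [  0.1 -31.2  58.4] turn [0.351 0.002 0.001]
N 3 row [ 1.000e-02 -6.890e+00  2.111e+01] [0.1169 0.0006 0.0002]
-0.082 4
shift local [  0.1 -43.1  79.3] turn [0.455 0.002 0.001]
N 4 row [ 2.000e-02 -6.060e+00  2.193e+01] [0.1139 0.0004 0.0002]
```

```bash
python3 -m inch '[[0,-3.9,8.2,0.05,0,0],[0,-3.5,8.4,0.05,0,0],[0,-3.2,8.5,0.05,0,0],[0,-2.8,8.6,0.05,0,0],[0,-2.4,8.8,0.05,0,0],[0,-2,8.9,0.05,0,0],[0,-1.6,9,0.05,0,0],[0,-1.2,9.1,0.05,0,0],[0,0,0,0,0,0]]' 10 30
python3 - <<'E'
from h import *; from plant import r
s=r.get_state();show(s)
E
```

```text
clock: 4.13
tool_pos: [0.5901, 0.1559, 0.0554]
eef_rot: [0.577, 0.552, -0.413, -0.438]
contact_force: [-1.7, -2.1, 14.7]
opening: 0.26
t 4.13 tcp cab [-75.7 167.2  55.4] grasp cab [-80.9 167.1  73.7] approach [ 0.274  0.006 -0.962] jaw [0.003 1.    0.007] F [-1.7 -2.1 14.7] open mm 22.9
q [-0.38  0.89 -0.02  2.    1.59  0.13 -0.44]
```

```bash
python3 -m inch '[[0,-2,4.4,0.02,0,0],[0,-1.5,4.4,0.02,0,0],[0,-1.5,4.4,0.02,0,0],[0,-1,4.4,0.02,0,0],[0,-0.9,5.4,0.02,0,0],[0,-0.9,5.4,0.02,0,0],[0,-0.8,5.4,0.02,0,0],[0,-0.7,5.4,0.02,0,0],[0,0,0,0,0,0]]' 10 30
python3 - <<'E'
from h import *; from plant import r
s=r.get_state();show(s)
E
```

```text
clock: 4.88
tool_pos: [0.5494, 0.1578, 0.055]
eef_rot: [0.54, 0.517, -0.456, -0.482]
contact_force: [-0.4, -0.3, 9.2]
opening: 0.256
t 4.88 tcp cab [-116.5  167.2   55. ] grasp cab [-118.7  167.1   73.9] approach [ 0.118  0.006 -0.993] jaw [0.002 1.    0.006] F [-0.4 -0.3  9.2] open mm 22.6
q [-0.17  0.89 -0.36  1.96  1.02  0.38  0.16]
```

```bash
python3 -m inch '[[0,-0.6,4.5,0.02,0,0],[0,-0.5,4.5,0.02,0,0],[0,-0.3,4.3,0.01,0,0],[0,-0.3,3,0,0,0],[0,0,0,0,0,0]]' 10 30
python3 - <<'E'
from h import *; from plant import r
import cv2
s=r.get_state();show(s)
d=r.snapshot("top");np.savez("top1.npz",**d);cv2.imwrite("pics/top1.png",cv2.resize(d["img"][130:250,205:435,::-1],None,fx=3,fy=3,interpolation=cv2.INTER_CUBIC))
E
```

```text
clock: 5.3
tool_pos: [0.5403, 0.1582, 0.0553]
eef_rot: [0.531, 0.508, -0.465, -0.494]
contact_force: [17.6, -1.6, -7.3]
opening: 0.259
t 5.30 tcp cab [-125.6  167.3   55.3] grasp cab [-127.1  167.1   74.2] approach [ 0.08   0.008 -0.997] jaw [0.004 1.    0.008] F [17.6 -1.6 -7.3] open mm 22.8
q [-0.13  0.9  -0.42  1.95  0.96  0.43  0.22]
```

View pics/top1.png

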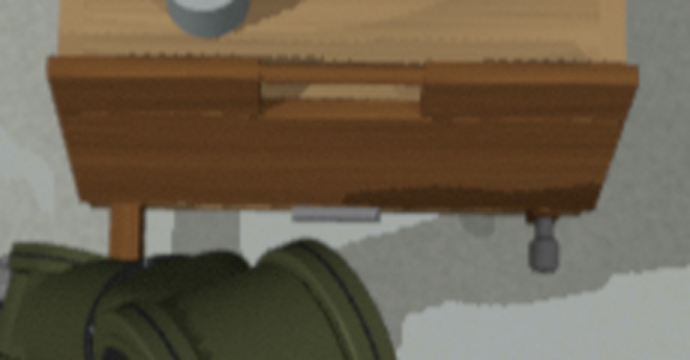

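```bash
python3 -m inch '[[0,0,-2,0,0,0],[0,0,-1,0,0,0],[0,0,0,0,0,0],[0,0,0,0,0,0],[0,-15,0,0,0,0],[0,-25,0,0,0,0],[0,-30,0,0,0,0],[0,-30,0,0,0,0],[0,0,0,0,0,0]]' 50 30
python3 - <<'E'
from h import *; from plant import r
s=r.get_state();show(s)
kR=cab(-.0415,-.165,.072)
for ln in (10,30):
  R=Rt(np.radians(ln),1);print(ln);go(s,kR+Rt(np.radians(30),1)[:,1]*(.019-.12),R)
go(s,cab(-.12,-.165,.17),Rt(.1,1))
E
```

```text
clock: 6.1
tool_pos: [0.5292, 0.161, 0.1588]
eef_rot: [0.527, 0.509, -0.468, -0.495]
contact_force: [-0.3, 0.8, 0.2]
opening: 0.564
t 6.10 tcp cab [-136.8  169.6  158.8] grasp cab [-138.2  169.4  177.8] approach [ 0.072  0.01  -0.997] jaw [-0.001  1.     0.01 ] F [-0.3  0.8  0.2] open mm 49.7
q [-0.03  0.75 -0.61  1.92  0.76  0.65  0.41]
10
shift local [-334.6   -0.9  -44.5] turn [-0.102  0.     0.01 ]
N 9 row [-37.18   0.35  -4.95] [-0.0113  0.      0.0011]
30
shift local [-334.6   -0.9  -44.5] turn [-0.451 -0.002  0.01 ]
N 9 row [-37.18   1.21  -4.84] [-0.0501 -0.0002  0.0011]
shift local [-334.5  -13.4  -17.4] turn [-0.027  0.001  0.01 ]
N 9 row [-37.17  -1.27  -1.96] [-0.0031  0.0001  0.0011]
```

```bash
python3 -m inch '[[-28,-1,0,0,0,0.001],[-28,-1,0,0,0,0.001],[-28,-1,0,-0.01,0,0.001],[-28,-1,0,-0.02,0,0.001],[-28,-1,-2,-0.03,0,0.001],[-28,0,-3,-0.04,0,0.001],[-28,0,-3,-0.04,0,0.001],[-28,0,-3,-0.04,0,0.001],[-28,0,-3,-0.04,0,0],[-28,0,-3,-0.04,0,0],[-28,0,-3,-0.04,0,0],[-28,0,-3,-0.04,0,0]]' 50 30
python3 - <<'E'
from h import *; from plant import r
s=r.get_state();show(s)
kR=cab(-.0415,-.164,.072)
R=Rt(np.radians(30),1);go(s,kR+R[:,1]*(.019-.12),R)
E
```

```text
clock: 7.1
tool_pos: [0.5337, -0.1436, 0.1624]
eef_rot: [0.595, 0.568, -0.395, -0.409]
contact_force: [-0.3, -0.0, -1.2]
opening: 0.568
t 7.10 tcp cab [-118.2 -134.5  162.4] grasp cab [-124.9 -134.4  180.2] approach [ 0.353 -0.004 -0.935] jaw [-0.003  1.    -0.005] F [-0.3 -0.  -1.2] open mm 50.0
q [ 0.44  0.66 -0.36  2.19  1.81  0.18 -0.07]
shift local [-29.6  12.1 -23.3] turn [-0.162  0.005 -0.003]
N 2 row [-14.76   6.98 -11.18] [-0.0812  0.0023 -0.0017]
```

```bash
python3 -m inch '[[-6,2.5,-4.5,-0.033,0.001,0],[-6,2.5,-4.5,-0.033,0.001,0],[-6,2.5,-4.5,-0.033,0.001,0],[-6,2.5,-4.5,-0.033,0.001,0],[-6,2.5,-4.5,-0.033,0.001,0],[0,0,0,0,0,0],[0,0,0,0,0,0]]' 50 30
python3 - <<'E'
from h import *; from plant import r
import cv2
s=r.get_state();show(s)
kR=cab(-.0415,-.165,.072)
R=Rt(np.radians(30),1);go(s,kR+R[:,1]*(.019),R)
d=r.snapshot("wrist");cv2.imwrite("pics/w4.png",d["img"][:,:,::-1])
A=np.eye(4);A[:3,:3]=pose(s)[1];A[:3,3]=s["tool_pos"]
X=np.linalg.inv(A@d["tool_from_camera"])@np.r_[kR,1];u=d["mtx"]@X[:3];print("predicted px",u[:2]/u[2],X[2])
E
```

```text
clock: 7.68
tool_pos: [0.5568, -0.1767, 0.1597]
eef_rot: [0.629, 0.595, -0.345, -0.362]
contact_force: [0.0, -0.5, -0.3]
opening: 0.568
t 7.68 tcp cab [ -93.6 -166.5  159.7] grasp cab [-103.1 -166.4  176.2] approach [ 0.5   -0.005 -0.866] jaw [ 0.007  1.    -0.002] F [ 0.  -0.5 -0.3] open mm 50.1
q [ 0.74  0.78 -0.74  2.23  2.21  0.46 -0.33]
shift local [  2.2 121.   -1.3] turn [-0.    -0.005 -0.005]
N 4 row [ 0.47 30.26 -0.32] [-0.0001 -0.0012 -0.0014]
predicted px [326.49937342 241.8104974 ] 0.258874383981522
```

View pics/w4.png

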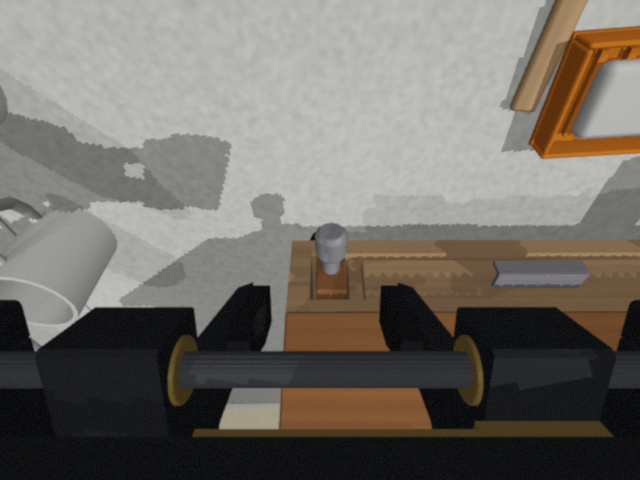

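The right knob is at (331,240) against a predicted (326,242), so again it is about 3 mm further to +y.

```bash
python3 -m inch '[[2,22,-0.5,0,-0.002,-0.002],[1.5,26,-0.5,0,-0.002,-0.002],[1,28,-0.3,0,-0.001,-0.001],[0,26,0,0,0,0],[0,19,0,0,0,0],[0,0,0,0,0,0]]' 50 30
python3 - <<'E'
from h import *; from plant import r
import cv2
s=r.get_state();show(s)
d=r.snapshot("wrist");cv2.imwrite("pics/w5.png",d["img"][:,:,::-1])
E
```

```text
clock: 8.23
tool_pos: [0.6207, -0.1748, 0.054]
eef_rot: [0.626, 0.598, -0.346, -0.361]
contact_force: [0.3, -0.7, 0.3]
opening: 0.569
t 8.23 tcp cab [ -29.9 -161.7   54. ] grasp cab [ -39.4 -161.7   70.4] approach [ 0.5   -0.001 -0.866] jaw [-0.001  1.    -0.002] F [ 0.3 -0.7  0.3] open mm 50.2
q [ 0.68  1.04 -0.72  2.09  2.32  0.58 -0.33]
```

View pics/w5.png

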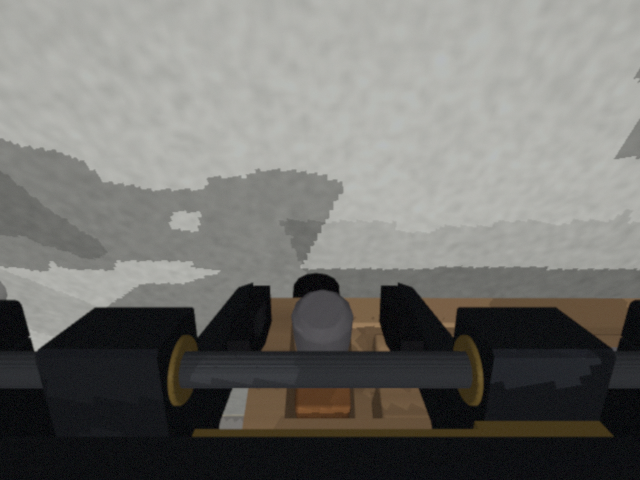

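The right knob is centred at (322,320). I'll close and pull.

```bash
python3 -m inch '[[0,0,0,0,0,0],[0,0,0,0,0,0],[0,0,0,0,0,0],[0,0,0,0,0,0],[0,0,0,0,0,0],[0,-3,5,0.02,0,0],[0,-3,5.2,0.02,0,0],[0,-2.9,5.2,0.02,0,0],[0,-2.7,5.3,0.02,0,0],[0,-2.6,5.4,0.02,0,0],[0,-2.5,5.5,0.02,0,0],[0,0,0,0,0,0]]' 10 30
python3 - <<'E'
from h import *; from plant import r
s=r.get_state();show(s)
E
```

```text
clock: 9.28
tool_pos: [0.5837, -0.1744, 0.0573]
eef_rot: [0.604, 0.576, -0.381, -0.397]
contact_force: [-2.3, 0.4, 0.5]
opening: 0.255
t 9.28 tcp cab [ -66.8 -162.9   57.3] grasp cab [ -74.3 -162.9   74.8] approach [ 0.394 -0.003 -0.919] jaw [ 0.     1.    -0.003] F [-2.3  0.4  0.5] open mm 22.5
q [ 0.62  0.96 -0.6   2.1   2.15  0.45 -0.25]
```

```bash
python3 -m inch '[[0,-2.2,5.6,0.02,0,0],[0,-2.1,5.6,0.02,0,0],[0,-2,5.6,0.02,0,0],[0,-1.9,5.7,0.02,0,0],[0,-1.8,5.7,0.02,0,0],[0,-1.7,5.8,0.02,0,0],[0,-1.5,5.8,0.02,0,0],[0,-1.3,5.8,0.02,0,0],[0,0,0,0,0,0]]' 10 30
python3 - <<'E'
from h import *; from plant import r
s=r.get_state();show(s)
E
```

```text
clock: 10.03
tool_pos: [0.5373, -0.1723, 0.0566]
eef_rot: [0.571, 0.544, -0.425, -0.443]
contact_force: [-0.7, -0.4, 4.0]
opening: 0.257
t 10.03 tcp cab [-113.3 -163.    56.6] grasp cab [-118.  -162.9   75. ] approach [ 0.245 -0.004 -0.969] jaw [-0.     1.    -0.004] F [-0.7 -0.4  4. ] open mm 22.6
q [ 0.45  0.88 -0.32  2.1   1.86  0.2  -0.05]
```

```bash
python3 -m inch '[[0,-1.2,4.5,0.02,0,0],[0,-1,4.5,0.02,0,0],[0,-0.8,4.5,0.02,0,0],[0,-0.5,3,0,0,0],[0,0,0,0,0,0]]' 10 30
python3 - <<'E'
from h import *; from plant import r
s=r.get_state();show(s)
E
```

```text
clock: 10.45
tool_pos: [0.5284, -0.1718, 0.0567]
eef_rot: [0.561, 0.535, -0.437, -0.456]
contact_force: [17.2, -2.6, -8.9]
opening: 0.26
t 10.45 tcp cab [-122.2 -162.9   56.7] grasp cab [-126.  -162.9   75.3] approach [ 0.202 -0.003 -0.979] jaw [-0.001  1.    -0.004] F [17.2 -2.6 -8.9] open mm 22.9
q [ 0.37  0.86 -0.18  2.09  1.6   0.1   0.2 ]
```

The right support is at its stop: 17 N, and grasp x is −126 mm. Next I release, lift clear, and check both supports.

```bash
python3 -m inch '[[0,0,-2,0,0,0],[0,0,-1,0,0,0],[0,0,0,0,0,0],[0,0,0,0,0,0],[0,-15,3,0.01,0,0],[0,-25,5,0.03,0,0],[0,-30,5,0.03,0,0],[0,-32,3,0.03,0,0],[0,-32,0,0.03,0,0],[0,-32,0,0.03,0,0],[0,-32,0,0.03,0,0],[0,-32,0,0,0,0]]' 60 30
python3 - <<'E'
from h import *; from plant import r
import cv2
s=r.get_state();show(s)
for n in("top","side"):
  d=r.snapshot(n);np.savez(n+"2.npz",**d)
  c=d["img"][130:260,205:435] if n=="top" else d["img"][150:330,280:480]
  cv2.imwrite(f"pics/{n}2.png",cv2.resize(c[:,:,::-1],None,fx=3,fy=3,interpolation=cv2.INTER_CUBIC))
E
```

```text
clock: 11.45
tool_pos: [0.4883, -0.1699, 0.2716]
eef_rot: [0.517, 0.489, -0.486, -0.507]
contact_force: [0.6, 0.0, 0.2]
opening: 0.679
t 11.45 tcp cab [-162.4 -162.9  271.6] grasp cab [-162.6 -162.8  290.6] approach [ 0.013 -0.007 -1.   ] jaw [ 0.003  1.    -0.007] F [0.6 0.  0.2] open mm 59.8
q [ 0.76  0.6  -0.84  1.84  0.56  0.94  1.19]
```

View pics/top2.png

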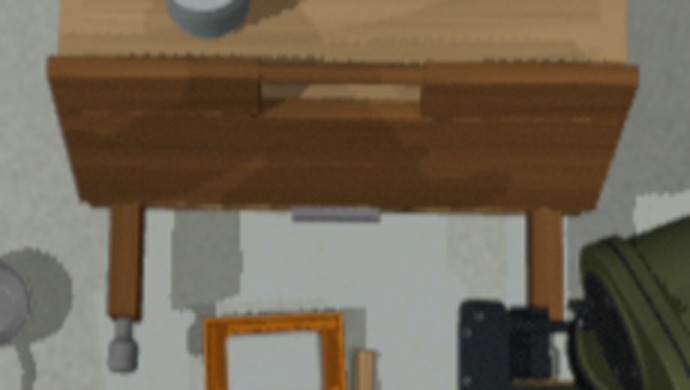

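View pics/side2.png

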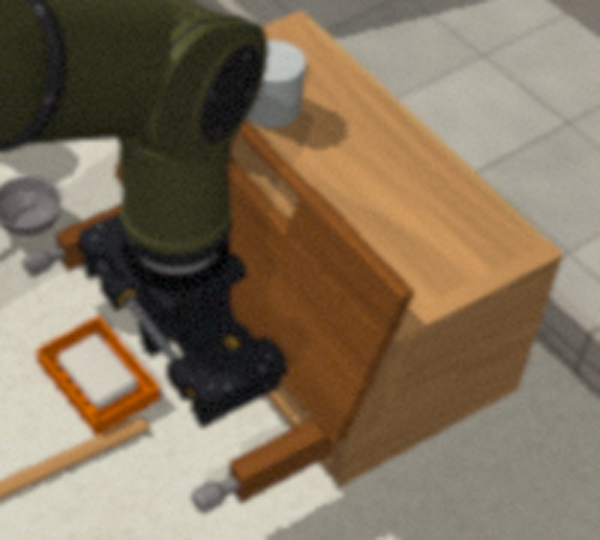

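```bash
python3 - <<'E'
from h import *
d=dict(np.load("top2.npz"));e=dict(np.load("side2.npz"));b=dict(np.load("side0.npz"))
c=lambda *a:np.round(uncab(P(*a))*1e3,1)
print("top L knob",c(d,246,246.3,.074),"L support end",c(d,205+122/3,130+319/3,.094))
print("side R knob",c(e,280+212/3,150+494/3,.074),"side L knob",c(e,280+43/3,150+261/3,.074),"R support upper end",c(e,280+232/3,150+466/3,.094),"R other corner",c(e,280+248/3,150+472/3,.09))
print("side0 R",c(b,290+262/3,150+452/3,.074),"L",c(b,290+78/3,150+231/3,.074))
E
python3 -m inch '[[0,-20,0,0,0.1,0],[0,-20,0,0,0.12,0],[0,-20,0,0,0.12,0]]' 60 30
python3 - <<'E'
from h import *; from plant import r
s=r.get_state();show(s)
E
```

```text
top L knob [-122.2  165.1   74. ] L support end [-101.6  164.4   94. ]
side R knob [-123.3 -166.2   74. ] side L knob [-121.6  161.1   74. ] R support upper end [ -99.  -160.9   94. ] R other corner [ -88.6 -171.7   90. ]
side0 R [ -35.3 -166.8   74. ] L [-42.5 162.1  74. ]
clock: 11.8
tool_pos: [0.4864, -0.1697, 0.3297]
eef_rot: [0.593, 0.394, -0.39, -0.584]
contact_force: [0.3, 0.0, 0.3]
opening: 0.677
t 11.80 tcp cab [-164.3 -162.8  329.7] grasp cab [-164.5 -162.7  348.7] approach [ 0.012 -0.008 -1.   ] jaw [ 0.342  0.94  -0.003] F [0.3 0.  0.3] open mm 59.6
q [ 0.74  0.51 -0.79  1.76  0.42  1.03  0.97]
```

Run:
```python
from h import *; from plant import r
s=r.get_state()
go(s,cab(.038,.001,.35),Rt(0,1,-np.pi/2),12)
```

```text
shift local [ 223.   -19.2 -134.4] turn [0.014 1.222 0.006]
N 12 row [23.05 -1.71  1.6 ] [0.0012 0.1018 0.0005]
```

```bash
python3 -m inch '[[23,-2,1.5,0.001,0.102,0],[23,-2,1.5,0.001,0.102,0],[23,-2,1.5,0.001,0.102,0],[23,-2,1.5,0.001,0.102,0],[23,-2,1.5,0.001,0.102,0],[23,-2,1.5,0.001,0.102,0],[23,-2,1.5,0.001,0.102,0],[23,-2,1.5,0.001,0.102,0],[23,-2,1.5,0.001,0.102,0],[23,-2,1.5,0.001,0.102,0],[23,-2,1.5,0.001,0.102,0]]' 60 30
python3 - <<'E'
from h import *; from plant import r
s=r.get_state();show(s)
go(s,cab(.038,.001,.35),Rt(0,1,-np.pi/2))
E
```

```text
clock: 12.72
tool_pos: [0.6655, -0.0069, 0.3517]
eef_rot: [0.707, 0.022, -0.018, -0.706]
contact_force: [-0.1, -0.7, -0.0]
opening: 0.682
t 12.72 tcp cab [  7.1   8.1 351.7] grasp cab [  7.    8.2 370.7] approach [ 0.006 -0.001 -1.   ] jaw [0.995 0.102 0.005] F [-0.1 -0.7 -0. ] open mm 60.0
q [ 0.15  0.67 -0.43  1.27  0.28  1.26 -0.23]
shift local [ 30.    1.9 -10.3] turn [0.001 0.102 0.006]
N 1 row [30.47  1.84 -8.71] [0.001  0.1021 0.0055]
```

```bash
python3 -m inch '[[15,1,-4,0,0.05,0.003],[15,1,-5,0,0.052,0.003],[0,0,0,0,0,0]]' 60 30
python3 - <<'E'
from h import *; from plant import r
import cv2
s=r.get_state();show(s)
d=r.snapshot("wrist");np.savez("w6.npz",**d);cv2.imwrite("pics/w6.png",d["img"][:,:,::-1])
A=np.eye(4);A[:3,:3]=pose(s)[1];A[:3,3]=s["tool_pos"]
M=np.linalg.inv(A@d["tool_from_camera"])
for y in(-.055,0,.055):
  X=M@np.r_[cab(.038,y,.284),1];u=d["mtx"]@X[:3];print("rail pred px",y,np.round(u[:2]/u[2],1),X[2])
e=r.snapshot("side");cv2.imwrite("pics/side3.png",e["img"][:,:,::-1])
E
```

```text
clock: 12.97
tool_pos: [0.697, -0.0171, 0.3485]
eef_rot: [0.708, -0.016, 0.016, -0.706]
contact_force: [-0.8, -0.8, -0.4]
opening: 0.682
t 12.97 tcp cab [ 39.1  -0.5 348.5] grasp cab [ 39.1  -0.5 367.5] approach [ 0.    -0.002 -1.   ] jaw [1.    0.001 0.   ] F [-0.8 -0.8 -0.4] open mm 60.1
q [ 0.14  0.73 -0.4   1.15  0.27  1.32 -0.28]
rail pred px -0.055 [323.1 334.2] 0.23849318861985447
rail pred px 0 [323. 258.] 0.22278075105379852
rail pred px 0.055 [322.8 170.2] 0.20706831348774246
```

View pics/w6.png

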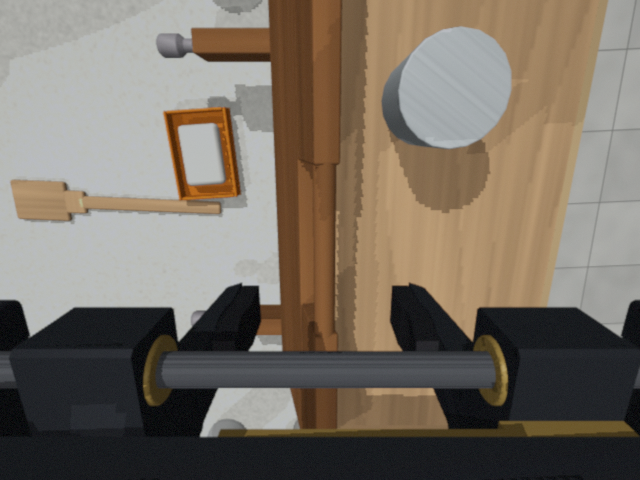

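View pics/side3.png

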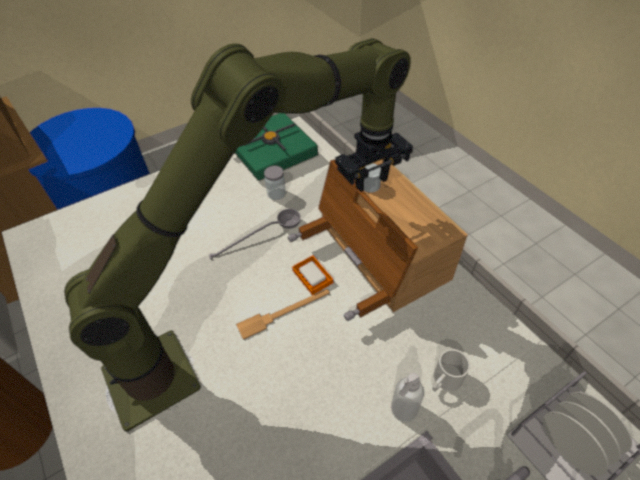

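Predicted rail ends were (323,170) and (323,334); I see them at about (325,162) and (325,335), so they match within about 2 mm. The side view shows both supports out and the hand above the rail. I'm descending.

```bash
python3 -m inch '[[-0.5,15,0.5,0,0,0],[0,20,0.5,0,0,0],[0,20,0.5,0,0,0],[0,16,0,0,0,0],[0,11,0,0,0,0],[0,0,0,0,0,0],[0,0,0,0,0,0]]' 50 25
python3 - <<'E'
from h import *; from plant import r
import cv2
s=r.get_state();show(s)
d=r.snapshot("wrist");cv2.imwrite("pics/w7.png",d["img"][:,:,::-1])
E
```

```text
clock: 13.65
tool_pos: [0.695, -0.014, 0.2692]
eef_rot: [-0.707, 0.014, -0.015, 0.707]
contact_force: [0.9, 0.3, 0.5]
opening: 0.569
t 13.65 tcp cab [ 37.    2.5 269.2] grasp cab [ 36.9   2.4 288.2] approach [ 0.001  0.001 -1.   ] jaw [1.    0.005 0.001] F [0.9 0.3 0.5] open mm 50.1
q [ 0.14  0.78 -0.39  1.28  0.3   1.14 -0.32]
```

View pics/w7.png

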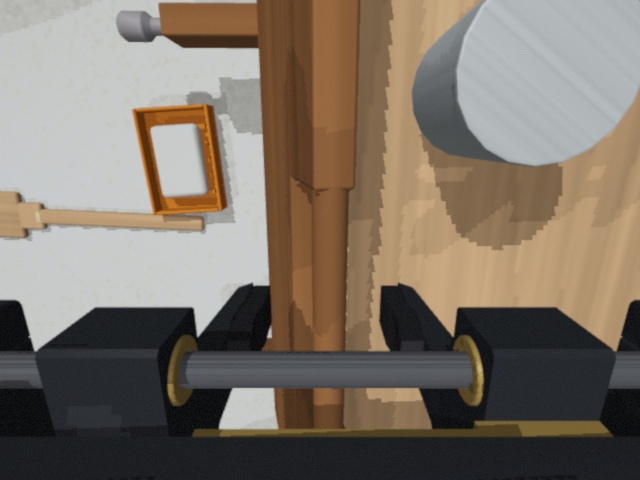

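The rail, at (330,290), is between the fingers; I'll go 4 mm lower and close.

```bash
python3 -m inch '[[1,4,0,0,0,0],[0,0,0,0,0,0],[0,0,0,0,0,0]]' 50 25 >/dev/null; python3 -m inch '[[0,0,0,0,0,0],[0,0,0,0,0,0],[0,0,0,0,0,0],[0,0,0,0,0,0],[0,0,0,0,0,0],[0,0,0,0,0,0],[0,0,0,0,0,0]]' 4 25
python3 - <<'E'
from h import *; from plant import r
s=r.get_state();show(s)
# arc rows: 36 steps
ph=np.linspace(-.26,1.573,49); x=-178*np.sin(ph)-8*np.cos(ph);z=110+178*np.cos(ph)-8*np.sin(ph)
for i in range(48): print(i,"%.2f th %.3f"%(ph[i+1],ph[i+1]+.26),"x %.1f down %.1f | pos %.1f %.1f"%(x[i+1]-x[i],-(z[i+1]-z[i]),x[i+1],z[i+1]))
E
```

```text
clock: 14.53
tool_pos: [0.6967, -0.0139, 0.2653]
eef_rot: [-0.707, 0.014, -0.016, 0.707]
contact_force: [-0.8, 0.6, -0.4]
opening: 0.142
t 14.53 tcp cab [ 38.7   2.6 265.3] grasp cab [ 38.6   2.6 284.3] approach [ 0.002  0.001 -1.   ] jaw [1.    0.004 0.002] F [-0.8  0.6 -0.4] open mm 12.5
q [ 0.14  0.79 -0.39  1.28  0.3   1.13 -0.32]
0 -0.22 th 0.038 x -6.7 down -1.3 | pos 31.4 285.4
1 -0.18 th 0.076 x -6.7 down -1.1 | pos 24.6 286.5
2 -0.15 th 0.115 x -6.8 down -0.8 | pos 17.9 287.3
3 -0.11 th 0.153 x -6.8 down -0.6 | pos 11.1 287.8
4 -0.07 th 0.191 x -6.8 down -0.3 | pos 4.3 288.1
5 -0.03 th 0.229 x -6.8 down -0.0 | pos -2.5 288.2
6 0.01 th 0.267 x -6.8 down 0.2 | pos -9.3 287.9
7 0.05 th 0.305 x -6.8 down 0.5 | pos -16.1 287.5
8 0.08 th 0.344 x -6.8 down 0.7 | pos -22.9 286.7
9 0.12 th 0.382 x -6.7 down 1.0 | pos -29.6 285.7
10 0.16 th 0.420 x -6.7 down 1.3 | pos -36.3 284.4
11 0.20 th 0.458 x -6.6 down 1.5 | pos -42.9 282.9
12 0.24 th 0.496 x -6.6 down 1.8 | pos -49.5 281.2
13 0.27 th 0.535 x -6.5 down 2.0 | pos -56.0 279.2
14 0.31 th 0.573 x -6.4 down 2.3 | pos -62.4 276.9
15 0
[... 1004 characters left out ...]
wn 6.1 | pos -160.5 187.4
35 1.11 th 1.375 x -2.8 down 6.2 | pos -163.3 181.2
36 1.15 th 1.413 x -2.6 down 6.3 | pos -165.9 174.9
37 1.19 th 1.451 x -2.4 down 6.4 | pos -168.3 168.5
38 1.23 th 1.489 x -2.1 down 6.5 | pos -170.4 162.1
39 1.27 th 1.527 x -1.9 down 6.5 | pos -172.3 155.5
40 1.31 th 1.566 x -1.6 down 6.6 | pos -173.9 148.9
41 1.34 th 1.604 x -1.4 down 6.7 | pos -175.2 142.3
42 1.38 th 1.642 x -1.1 down 6.7 | pos -176.3 135.5
43 1.42 th 1.680 x -0.8 down 6.8 | pos -177.2 128.8
44 1.46 th 1.718 x -0.6 down 6.8 | pos -177.8 122.0
45 1.50 th 1.757 x -0.3 down 6.8 | pos -178.1 115.2
46 1.53 th 1.795 x -0.1 down 6.8 | pos -178.2 108.4
47 1.57 th 1.833 x 0.2 down 6.8 | pos -178.0 101.6
```

The rail is gripped where predicted (38.6, 284.3). I'm bringing the flap forward along the hinge arc.

```bash
python3 -m inch '[[-3.5,-0.8,0,0,0,0],[-6.5,-1.2,0,0,0,0],[-6.8,-1,0,0,0,0],[-6.8,-0.7,0,0,0,0],[-6.8,-0.4,0,0,0,0],[-6.8,-0.1,0,0,0,0],[-6.8,0.1,0,0,0,0],[-6.8,0.4,0,0,0,0],[-6.8,0.6,0,0,0,0],[-6.8,0.9,0,0,0,0],[-6.7,1.2,0,0,0,0],[0,0,0,0,0,0]]' 4 25
python3 - <<'E'
from h import *; from plant import r
s=r.get_state();show(s)
g=uncab(np.array(s["tool_pos"])-.019*pose(s)[1][:,1])*1e3;v=g-[0,0,110];print("radius",np.hypot(v[0],v[2]),"exp 178.2 phi",np.arctan2(-v[0],v[2])-np.arctan2(8,178))
import cv2
d=r.snapshot("side");cv2.imwrite("pics/side4.png",cv2.resize(d["img"][140:340,260:490,::-1],None,fx=3,fy=3))
E
```

```text
clock: 15.53
tool_pos: [0.6243, -0.0105, 0.2659]
eef_rot: [-0.707, 0.014, -0.015, 0.707]
contact_force: [1.9, 2.3, -10.7]
opening: 0.145
t 15.53 tcp cab [-33.9   2.6 265.9] grasp cab [-33.9   2.6 284.9] approach [ 0.001  0.001 -1.   ] jaw [1.    0.005 0.001] F [  1.9   2.3 -10.7] open mm 12.8
q [ 0.16  0.68 -0.4   1.53  0.3   0.99 -0.36]
radius 178.17611553187626 exp 178.2 phi 0.14658876270067128
```

View pics/side4.png

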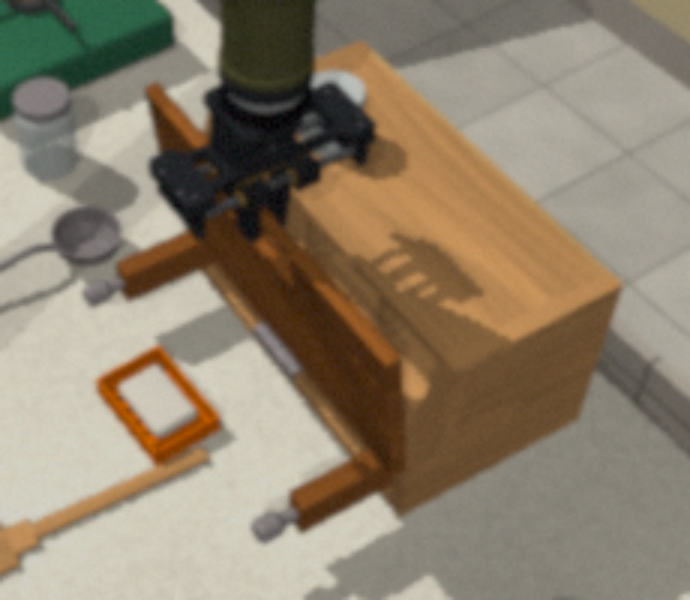

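The flap is upright and held, at about 0.41 rad. I'm continuing.

```bash
python3 -m inch '[[-4,1.4,0,0,0,0],[-6.6,1.8,0,0,0,0],[-6.6,1.9,0,0,0,0],[-6.5,2.1,0,0,0,0],[-6.4,2.4,0,0,0,0],[-6.3,2.6,0,0,0,0],[-6.2,2.8,0,0,0,0],[-6.1,3,0,0,0,0],[-6,3.2,0,0,0,0],[-5.9,3.4,0,0,0,0],[-5.7,3.7,0,0,0,0],[-5.6,3.9,0,0,0,0]]' 4 25
python3 - <<'E'
from h import *; from plant import r
s=r.get_state();show(s)
g=uncab(np.array(s["tool_pos"])-.019*pose(s)[1][:,1])*1e3;v=g-[0,0,110];print("radius",np.hypot(v[0],v[2]),"exp 178.2 phi",np.arctan2(-v[0],v[2])-np.arctan2(8,178))
E
```

```text
clock: 16.58
tool_pos: [0.555, -0.0074, 0.2338]
eef_rot: [-0.706, 0.013, -0.017, 0.708]
contact_force: [7.4, 2.4, -9.9]
opening: 0.139
t 16.58 tcp cab [-103.2    2.5  233.8] grasp cab [-103.4    2.5  252.8] approach [ 0.006  0.002 -1.   ] jaw [1.    0.004 0.006] F [ 7.4  2.4 -9.9] open mm 12.2
q [ 0.17  0.62 -0.4   1.78  0.32  0.8  -0.42]
radius 176.28933717420074 exp 178.2 phi 0.5815331721126757
```

```bash
python3 -m inch '[[-4.4,4.3,0,0,0,0],[-5,4.6,0,0,0,0],[-5,4.7,0,0,0,0],[-4.8,4.9,0,0,0,0],[-4.6,5,0,0,0,0],[-4.4,5.2,0,0,0,0],[-4.2,5.3,0,0,0,0],[-4,5.5,0,0,0,0],[-3.7,5.6,0,0,0,0],[-3.5,5.7,0,0,0,0],[-3.3,5.8,0,0,0,0],[-3,5.8,0,0,0,0]]' 4 25
python3 - <<'E'
from h import *; from plant import r
s=r.get_state();show(s)
g=uncab(np.array(s["tool_pos"])-.019*pose(s)[1][:,1])*1e3;v=g-[0,0,110];print("radius",np.hypot(v[0],v[2]),"exp 178.2 phi",np.arctan2(-v[0],v[2])-np.arctan2(8,178))
E
```

```text
clock: 17.58
tool_pos: [0.5019, -0.0051, 0.1705]
eef_rot: [-0.707, 0.015, -0.014, 0.707]
contact_force: [-3.7, 5.6, 0.5]
opening: 0.127
t 17.58 tcp cab [-156.4    2.4  170.5] grasp cab [-156.3    2.3  189.5] approach [-0.001  0.001 -1.   ] jaw [ 1.     0.005 -0.001] F [-3.7  5.6  0.5] open mm 11.2
q [ 0.13  0.65 -0.34  1.99  0.39  0.56 -0.52]
radius 175.37927732217233 exp 178.2 phi 1.0556224683652669
```

Run:
```python
from plant import r
import cv2
d=r.snapshot("side");cv2.imwrite("pics/side5.png",cv2.resize(d["img"][140:340,260:490,::-1],None,fx=3,fy=3))
d=r.snapshot("wrist");cv2.imwrite("pics/w8.png",d["img"][:,:,::-1])
```

```text
(no output)
```

View pics/side5.png

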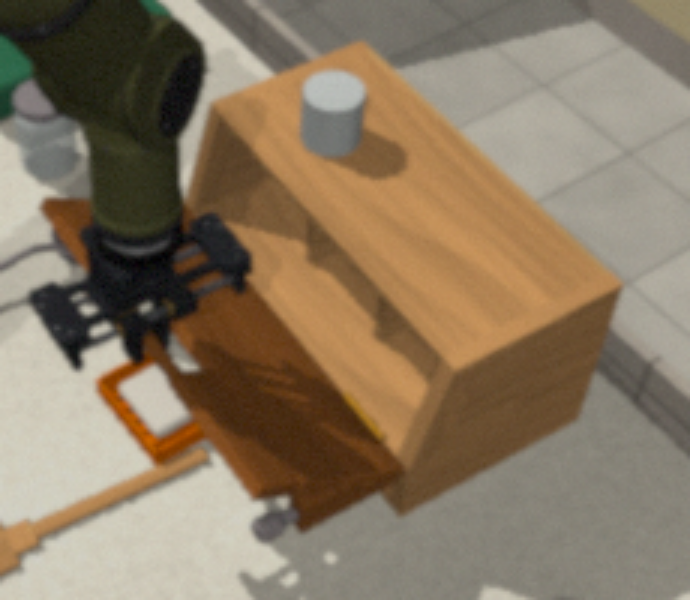

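View pics/w8.png

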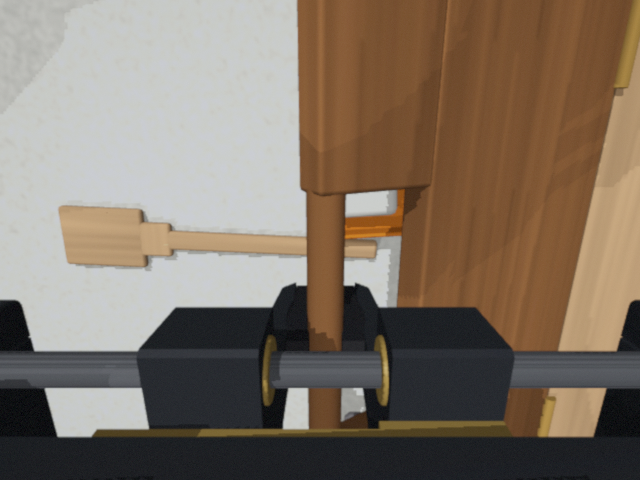

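The flap is at about 1.3 rad, held, with the rail sitting slightly deeper between the fingers. I'm continuing the descent.

```bash
python3 -m inch '[[-3.2,4,0,0,0,0],[-3.2,5.5,0,0,0,0],[-3,6,0,0,0,0],[-2.7,6.1,0,0,0,0],[-2.5,6.2,0,0,0,0],[-2.3,6.3,0,0,0,0],[-2,6.4,0,0,0,0],[-1.8,6.5,0,0,0,0],[-1.5,6.5,0,0,0,0],[-1.2,6.5,0,0,0,0]]' 4 25
python3 - <<'E'
from h import *; from plant import r
s=r.get_state();show(s)
g=uncab(np.array(s["tool_pos"])-.019*pose(s)[1][:,1])*1e3;v=g-[0,0,110];print("radius",np.hypot(v[0],v[2]),"exp 178.2 phi",np.arctan2(-v[0],v[2])-np.arctan2(8,178))
E
```

```text
clock: 18.52
tool_pos: [0.4827, -0.0042, 0.1109]
eef_rot: [-0.706, 0.012, -0.017, 0.708]
contact_force: [1.9, 5.0, -1.6]
opening: 0.115
t 18.52 tcp cab [-175.6    2.4  110.9] grasp cab [-175.7    2.4  129.9] approach [ 0.006  0.002 -1.   ] jaw [1.    0.005 0.006] F [ 1.9  5.  -1.6] open mm 10.2
q [ 0.06  0.74 -0.23  2.1   0.47  0.35 -0.6 ]
radius 176.85777042432002 exp 178.2 phi 1.4132377878882112
```

Run:
```python
from plant import r
import cv2
from h import *
s=r.get_state()
d=r.snapshot("side");np.savez("side6.npz",**d);cv2.imwrite("pics/side6.png",cv2.resize(d["img"][200:320,260:400,::-1],None,fx=5,fy=5))
w=r.snapshot("wrist");cv2.imwrite("pics/w9.png",w["img"][:,:,::-1])
def plane(D,T):
  K=D["mtx"];v,u=np.mgrid[0:480,0:640];Z=D["range_z"]
  X=np.stack([(u-K[0,2])/K[0,0]*Z,(v-K[1,2])/K[1,1]*Z,Z],-1)@T[:3,:3].T+T[:3,3]
  X=(X-O)@C
  m=(Z>0)&(X[...,0]<-.02)&(X[...,0]>-.13)&(abs(X[...,1]+.11)<.07)&(X[...,2]>.1)&(X[...,2]<.19)
  p=X[m];A=np.c_[p[:,:2],np.ones(len(p))];c=np.linalg.lstsq(A,p[:,2],rcond=None)[0]
  for _ in range(4):
    k=abs(p[:,2]-A@c)<.006;c=np.linalg.lstsq(A[k],p[k,2],rcond=None)[0]
  print(len(p),k.sum(),c,"phi",np.pi/2-np.arctan(-c[0]), "theta",.26+np.pi/2-np.arctan(-c[0]))
plane(d,np.linalg.inv(d["camera_from_world"]))
```

```text
1529 1529 [-0.20449564 -0.00157121  0.10799997] phi 1.3690817945627656 theta 1.6290817945627656
```

View pics/side6.png

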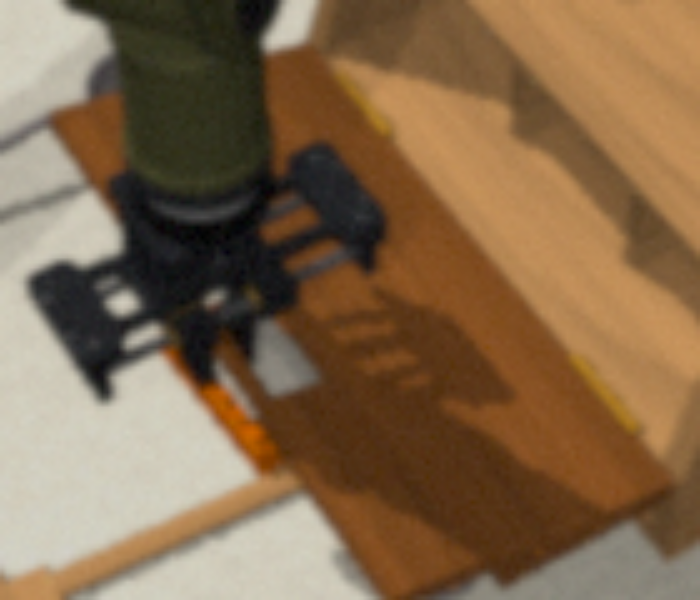

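View pics/w9.png

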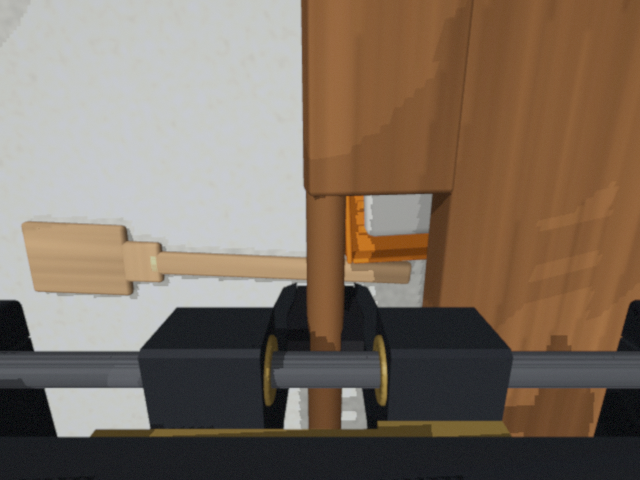

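The flap is at 1.63 rad. The rail sits about 8 mm towards the palm and the fingers are narrower below it, so it is securely carried. I'll lower the last 36 mm more slowly.

```bash
python3 -m inch '[[-0.8,4,0,0,0,0],[-0.6,5,0,0,0,0],[-0.4,5,0,0,0,0],[-0.2,5,0,0,0,0],[-0.1,4,0,0,0,0],[0,3,0,0,0,0],[0,3,0,0,0,0],[0,2,0,0,0,0],[0,0,0,0,0,0]]' 4 25
python3 - <<'E'
from plant import r
import cv2
from h import *
s=r.get_state();show(s)
d=r.snapshot("side")
def plane(D,T):
  K=D["mtx"];v,u=np.mgrid[0:480,0:640];Z=D["range_z"]
  X=np.stack([(u-K[0,2])/K[0,0]*Z,(v-K[1,2])/K[1,1]*Z,Z],-1)@T[:3,:3].T+T[:3,3]
  X=(X-O)@C
  m=(Z>0)&(X[...,0]<-.02)&(X[...,0]>-.13)&(abs(X[...,1]+.11)<.07)&(X[...,2]>.09)&(X[...,2]<.19)
  p=X[m];A=np.c_[p[:,:2],np.ones(len(p))];c=np.linalg.lstsq(A,p[:,2],rcond=None)[0]
  for _ in range(4):
    k=abs(p[:,2]-A@c)<.006;c=np.linalg.lstsq(A[k],p[k,2],rcond=None)[0]
  print(len(p),k.sum(),c,"phi",np.pi/2-np.arctan(-c[0]), "theta",.26+np.pi/2-np.arctan(-c[0]))
plane(d,np.linalg.inv(d["camera_from_world"]))
E
```

```text
clock: 19.37
tool_pos: [0.4805, -0.0041, 0.0798]
eef_rot: [-0.706, 0.013, -0.017, 0.708]
contact_force: [2.8, 3.9, -1.0]
opening: 0.117
t 19.37 tcp cab [-177.8    2.3   79.8] grasp cab [-177.9    2.3   98.8] approach [ 0.005  0.002 -1.   ] jaw [1.    0.005 0.005] F [ 2.8  3.9 -1. ] open mm 10.3
q [ 0.02  0.79 -0.17  2.12  0.5   0.26 -0.63]
1630 1625 [-0.03122623 -0.00101582  0.10817099] phi 1.5395802353249575 theta 1.7995802353249575
```

```bash
python3 -m inch '[[0,1.5,0,0,0,0],[0,1.5,0,0,0,0],[0,1.5,0,0,0,0],[0,1.5,0,0,0,0],[0,1,0,0,0,0],[0,0,0,0,0,0]]' 4 25
```

```text
clock: 19.92
tool_pos: [0.4808, -0.0042, 0.0741]
eef_rot: [-0.706, 0.012, -0.017, 0.707]
contact_force: [1.8, 4.3, 10.0]
opening: 0.118
```

Contact with the supports: Fz has swung from −1 to +10 N. I'll check the level, then open narrowly because the inner finger is in the slot.

```bash
cat >> h.py <<'E'
def plane(D):
  T=np.linalg.inv(D["camera_from_world"]);K=D["mtx"];v,u=np.mgrid[0:480,0:640];Z=D["range_z"]
  X=np.stack([(u-K[0,2])/K[0,0]*Z,(v-K[1,2])/K[1,1]*Z,Z],-1)@T[:3,:3].T+T[:3,3]
  X=(X-O)@C
  m=(Z>0)&(X[...,0]<-.02)&(X[...,0]>-.13)&(abs(X[...,1]+.11)<.07)&(X[...,2]>.09)&(X[...,2]<.19)
  p=X[m];A=np.c_[p[:,:2],np.ones(len(p))];c=np.linalg.lstsq(A,p[:,2],rcond=None)[0]
  for _ in range(4):
    k=abs(p[:,2]-A@c)<.006;c=np.linalg.lstsq(A[k],p[k,2],rcond=None)[0]
  print(len(p),k.sum(),c,"theta",.26+np.pi/2-np.arctan(-c[0]))
E
python3 - <<'E'
from plant import r
from h import *
plane(r.snapshot("side"))
E
python3 -m inch '[[0,0,0,0,0,0],[0,0,0,0,0,0],[0,0,0,0,0,0],[0,0,0,0,0,0],[0,0,0,0,0,0],[0,0,0,0,0,0]]' 32 25
python3 - <<'E'
from plant import r
from h import *
import cv2
show(r.get_state()); plane(r.snapshot("side"))
w=r.snapshot("wrist");cv2.imwrite("pics/w10.png",w["img"][:,:,::-1])
E
```

```text
1635 1629 [-0.00158439  0.00015288  0.10841431] theta 1.8292119368772537
clock: 20.47
tool_pos: [0.4786, -0.005, 0.0729]
eef_rot: [-0.707, 0.014, -0.016, 0.707]
contact_force: [-1.2, -0.4, -0.4]
opening: 0.364
t 20.47 tcp cab [-179.6    1.4   72.9] grasp cab [-179.7    1.4   91.9] approach [ 0.002  0.    -1.   ] jaw [1.    0.004 0.002] F [-1.2 -0.4 -0.4] open mm 32.0
q [ 0.01  0.81 -0.16  2.13  0.51  0.24 -0.64]
1647 1643 [ 1.05728830e-04 -1.55540440e-03  1.08393202e-01] theta 1.8309020556249764
```

View pics/w10.png

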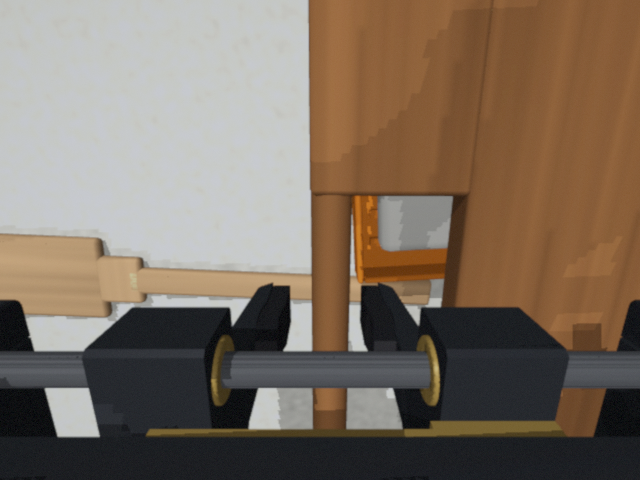

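The flap is level at 1.831 rad. The fingers are open around the rail at (332,290), with clearance both sides. I'm lifting straight up.

```bash
python3 -m inch '[[1,-5,0,0,0,0],[0.5,-8,0,0,0,0],[0,-10,0,0,0,0],[0,-15,0,0,0,0],[0,-20,0,0,0,0],[0,-25,0,0,0,0],[0,-30,0,0,0,0],[0,-30,0,0,0,0],[-10,-30,0,0,0,0],[-10,-20,0,0,0,0],[0,0,0,0,0,0],[0,0,0,0,0,0]]' 32 25
python3 - <<'E'
from plant import r
from h import *
import cv2
show(r.get_state()); d=r.snapshot("side");plane(d);cv2.imwrite("pics/side7.png",d["img"][:,:,::-1])
d=r.snapshot("top");cv2.imwrite("pics/top7.png",d["img"][:,:,::-1])
E
```

```text
clock: 21.57
tool_pos: [0.4603, -0.0041, 0.2674]
eef_rot: [-0.707, 0.013, -0.017, 0.707]
contact_force: [0.3, -0.5, -0.2]
opening: 0.36
t 21.57 tcp cab [-198.     1.4  267.4] grasp cab [-198.1    1.4  286.4] approach [ 0.005  0.001 -1.   ] jaw [1.    0.004 0.005] F [ 0.3 -0.5 -0.2] open mm 31.7
q [ 0.21  0.46 -0.44  2.    0.29  0.74 -0.45]
1652 1642 [0.00171157 0.00101193 0.10883372] theta 1.8325078985922425
```

View pics/side7.png

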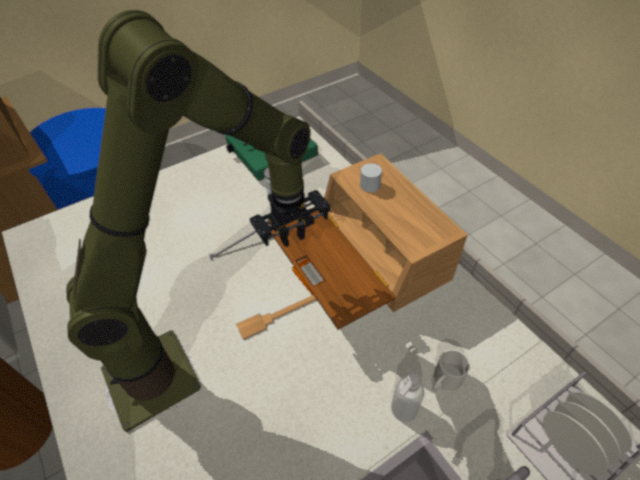

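View pics/top7.png

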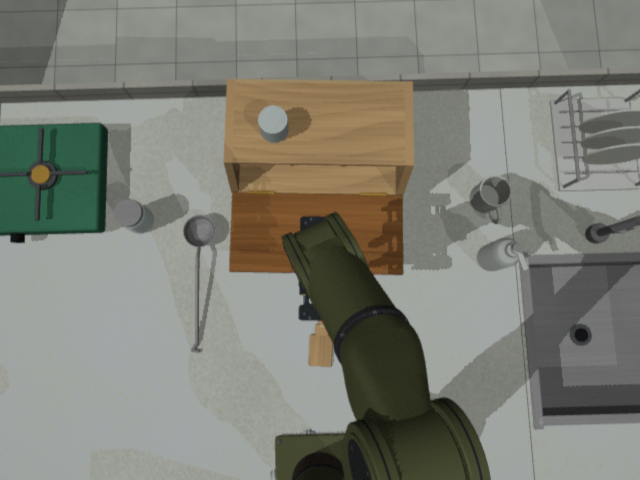

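The side and top views show the flap level and the hand clear. The mug, around (493,195), looks slightly different from before, so I'll compare the crops.

Run:
```python
import cv2,numpy as np
a=cv2.imread("pics/top0.png");b=cv2.imread("pics/top7.png")
def cr(i,x,y,w,h,f):return cv2.resize(i[y:y+h,x:x+w],None,fx=f,fy=f,interpolation=cv2.INTER_CUBIC)
cv2.imwrite("pics/cmp.png",np.hstack([cr(a,465,165,75,110,5),cr(b,465,165,75,110,5)]))
c=cv2.imread("pics/side0.png");d=cv2.imread("pics/side7.png")
cv2.imwrite("pics/cmps.png",np.hstack([cr(c,385,330,95,110,4),cr(d,385,330,95,110,4)]))
```

```text
(no output)
```

View pics/cmp.png

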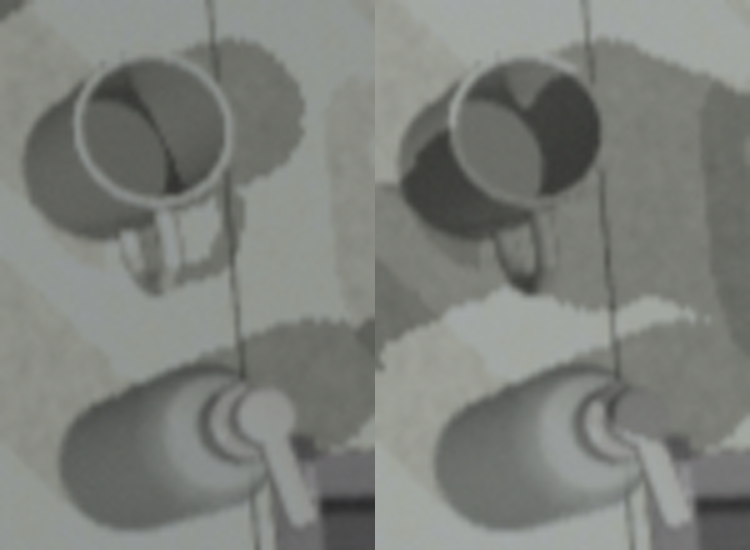

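View pics/cmps.png

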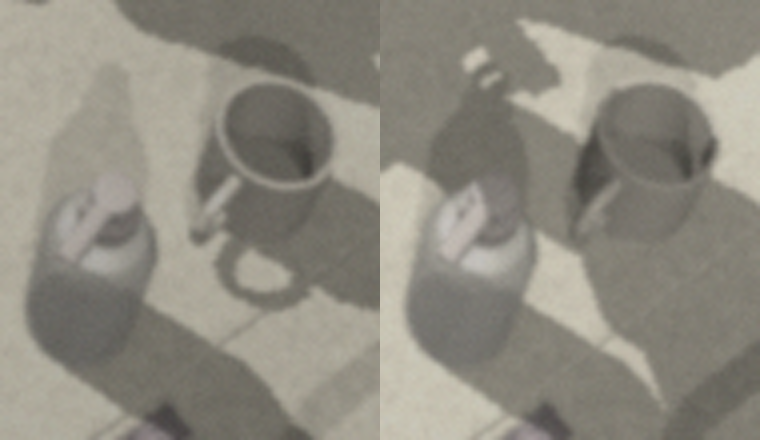

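The only change is in the shadows: the mug and bottle have not moved. I'm handing in.

Run:
```python
from plant import r
print(r.finish_job())
```

```text
the job is handed in; nothing more can be done
None
```

The spice cabinet's drop front is now a level worktop, and I handed the job in at about 21.7 s of the 69 s allowed.

**Supports:** I pulled the left and then the right support out to its stop while the flap was shut. Each pull ended with about 17 N against the stop. In the images both support ends were about 100 mm out.

**Flap:** I pinched the rail, brought the flap down along its hinge arc without letting go, and opened the fingers only after it rested on the supports. The contact force swung from −1 to +10 N as it touched down.

**Last checks:**
- After release, the side camera's depth gave the flap at 1.8325 rad, against 1.833 for level. The hand was about 165 mm above it and touching nothing.
- The mug and bottle had not moved; only the shadows on them changed. The tin, jar and ladle look unmoved in the top view. I only compared the soap dish and spatula by eye; they were partly hidden at the end.

**What disagreed:**
- On the way down the rail slid about 8 mm deeper between the fingers, so my position estimate drifted by a few millimetres. The flap stayed held, and I took its angle from the camera instead.
- The knobs measured about 5 mm less far out than expected, while the stop forces and the support ends both said fully out.

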